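# Lock the stop collar onto the shaft's flat

### The job

Roll the stop collar on the bench-mounted shaft away from the robot until its T-handled set screw clicks over the flat on the shaft, then turn the T-handle clockwise until the screw is tight on the flat: firmly, by feel, without overtightening it. Let go of it, and leave the oil can and the spare ring beside the shaft where they are.

Things in the scene. Friction and masses are not known exactly. Their poses are not given: they have to be found in the camera images.
- stand: Fixed: a 300 x 150 x 12 mm steel plate on the bench with two dark bearing blocks (each 30 mm thick, their middles 115 mm either side of the plate's middle, tops 132 mm above the bench) that carry a level 32 mm steel shaft, its axis 100 mm above the bench. Origin under the plate's middle, on the bench; y runs along the shaft, x across it, away from the robot; z up.
- collar: Dark steel collar, 52 mm diameter, 36 mm wide, halfway along the shaft; it can only turn about it. Origin on the shaft's axis, z out along its set screw, y along the shaft. Starts leaning about 45 degrees to the robot's side. Pushing its handle over takes 1 to 6 N; at the flat a spring roller in it snaps it forward to face the flat within 10 degrees and keeps it there; going past takes about 4 N.
- screw: The set screw and its black T-handle. z out along its axis (as the collar's z), y along the handle's bar, x across it. The bar lies along the shaft at first, within 0.1 rad. Clockwise, seen from outside, drives it in, 6 mm a radian, with a steady drag of 0.2 N m while it turns; its foot meets the flat after 0.6 to 1.0 rad (shafts differ), then the torque climbs 0.2 N m each 0.1 rad: 0.45 is tight, over 0.6 too much; paused, it reads about 0.2 less (0.25 is tight).
- handle (a point): The middle of the T-handle's bar (52 mm long, 12 mm thick, 17 mm high), 62 mm from the shaft's axis when slack, 56 to 58 when tight; axes as the screw's. Let go, a tight handle springs back a little and stays. Under the bar: a hub of 9 mm radius, a stem of 5 mm radius, then the collar's boss, 22 mm wide, which ends 29 mm from the shaft's axis: room for fingertips under the bar.
- foot: Inner end of the screw, hidden in the collar; origin on its end face, z as the screw's. It lies about 17 mm from the shaft's axis when slack, 14 to 16.5 if it is tightened on the round, 10.5 to 12.7 when tight and flush on the flat. The flat runs the whole length of the shaft, 20 mm wide, and can be seen; it is not measured. It faces 5 to 26 degrees from straight up, to the far side.
- oil_can: Bystander: aluminium oil can, 44 mm wide, 105 mm tall, on the bench behind the shaft, loose. Origin under its middle.
- spare_ring: Bystander: plain dark steel ring, 48 mm wide, 14 mm high, flat on the bench on the robot's side of the shaft, loose. Origin under its middle.

How it is judged (in metres and radians):
At the end, for the whole second after the job is handed in: The set screw's foot presses on the shaft with more than 16 N and lies less than 13.3 mm from the shaft's axis (along the collar's z), that is, tight and flush on the flat, not on the round (contact force between foot and anything else above 16 N and z of foot in the frame of collar below 0.0133 m); the robot touches nothing.
It fails at once if the screw is overtightened: its foot presses on the shaft with more than 75 N (contact force between foot and anything else above 75 N).
It fails at once if the oil can is shoved or knocked over (moved more than 25 mm) (distance of oil_can from where it was at the start of the episode above 0.025 m).
It fails at once if the spare ring is shoved (moved more than 25 mm) (distance of spare_ring from where it was at the start of the episode above 0.025 m).
It also fails if it takes over 69 s, if anything falls off the work surface, if the arm or the gripper's body presses on something with over 40 N, if the wrist force passes 120 N, or if a joint passes its speed limit or range.

### The arm

A 6-joint arm with a two-finger parallel gripper is mounted at the origin on the work surface. World frame = base frame: x ahead of the robot, y to its left, z up, the work surface at z = 0. Lengths are in mm, angles in rad, forces in N, time in s.
With the tool pointing down it reaches from about 350 to 975 mm from the base axis. Payload 7.1 kg.
Tool frame: the origin (TCP) lies midway between the tips of the shut fingers; the grasp point (between the pads) lies ctrl.grip_point_offset behind it (ctrl.grip_point_offset is the distance from the TCP to the grasp point, in mm); z points along the fingers, y is the line along which they close (so a half turn about z gives the same grasp; the last joint's range is limited). The gripper opens to 88 mm and grips with 3 to 60 N. Pads are 20 mm wide; open, the fingers measure 115 mm over their backs; the gripper's body (75 mm by 178 mm) begins 61 mm behind the grasp point.
Start: joints at [1.262, 0.423, 1.63, -0, 1.089, -0.019], TCP at [178.569, 598.931, 222.675] pointing down, gripper open.
Joint ranges: [-3, 3], [-0.9, 2.11], [0.09, 2.58], [-1.31, 4.45], [0.11, 2.69], [-2.54, 2.54]. Speed limits (rad/s): [2.39, 2.39, 3.01, 3.14, 3.14, 3.14].

### API

Orientations are given as a rotation vector (axis times angle).
In Python, from workcell import ctrl, get_image, close_job, finder gives the robot as it stands.
- The arm moves only by the tool servo_tool, never from a script. Its argument "deltas" is a list of rows, each a list of 2 entries, a list of its own where there are three numbers: the shift along the tool's x, y, z in mm, then the turn, a rotation vector about the tool's x, y, z in rad. A call has 1 to 5 rows; each row is the pose to reach, as a shift and turn from the pose commanded when the call began, along the tool's axes at that moment; what a row does not reach only later rows make up. A row lasts 1/12 s, in which the tool goes at most 41.7 mm and 7.16 degrees, less where a joint would pass 70% of its speed; a pose out of reach is approached as far as the arm can. A call with a gripper value outside its range is refused whole. "grip" is the closure, from -1 (fully open) to 1 (shut), so that 0 is half open, set as the call begins (left out, the last holds). The fingers move at their own pace and stop on an object; the grip force is fixed at half the most. Time passes only in rows, so rows that repeat a pose let the fingers close. It gives the time, the measured TCP pose, the force, the opening and the grip force at its end, in the units of the state.
- ctrl.get_obs(): the state, without advancing time (a new reading comes with each control period).
- get_image(name): name is "scene" or "top"; returns a dict with "frame" (480x640x3 uint8, blue, green, red), "depth" (480x640 float32, mm along the optical axis (not along the pixel's ray), 0 where there is no reading), "K" (3x3 intrinsics, pixels), "pose" (4x4, takes a point from camera to world coordinates). Camera axes: x right, y down, z forward; pixel columns grow to the right and rows downward; lengths in mm; the calibration is good to about 2 mm. A picture is of the moment at which its call begins.
- close_job(): hands the job in; it is judged then, once.
Trained networks look in a picture, given as the dict that the camera call returned (one of the last four; its "shot" number tells which), for a name from the list of things; names that differ only in an ending like _2 or _b are one class to them, and where a whole thing is asked for, a point or a joint stands for the part that bears it (a point fixed in the world has none). Each returns a list of dicts, best first, with "score" (0 to 1); they miss things now and then, are a little off and sometimes report something else, mostly with a low value. They report only what shows in the picture. A call takes as long as a camera call.
- finder.search_frame(query, picture): "rect" ([centre column, centre row, width, height] as shares, 0 to 1, of the picture: columns of its width, rows of its height, round what is visible of it).
- finder.silhouettes(query, picture): "mask" (480x640 bool, what is visible of it) and "rect" ([centre column, centre row, width, height] as shares, 0 to 1, of the picture: columns of its width, rows of its height, round what is visible of it).
The state is a dict: "t": time; "qpos": joint angles; "qvel": joint speeds; "joint_torque": joint torques, N m; "ee_pos": TCP position; "orientation": TCP orientation; "ft_force": force on the tool from outside, world axes, zero at the start; "moment": the same for the moment, N m; "width": finger opening in mm; "grasp_force": force on a finger pad.
Only numpy, scipy, OpenCV 4.12 (cv2) and the standard library are available. Lean on these libraries where they do the work, as an engineer would, in place of code of your own. Each camera call takes 0.05 s, during which the arm holds its last target. There are 200 camera calls.

## Working session

There is one attempt and no reset: what is moved stays moved. The work goes in short steps, Python scripts to look and compute and a tool call to move; the robot and the scene stay as the last step left them, time stands still between calls to the robot, and variables do not carry over. Pictures are saved under pics/ and viewed, at most 10 in all, crops included, and the job is handed in when it is done.

Besides the shell and the picture viewer there is one more tool, called after "Emit:" by a JSON object that holds its "fn" and its "kwargs". servo_tool: Moves the arm, as the interface text tells. Its arguments: {"type":"object","properties":{"deltas":{"type":"array","items":{"type":"array"}},"grip":{"type":"number"}},"required":["deltas"]}

```bash
mkdir -p pics; ls; cat > h.py <<'E'
import numpy as np, cv2
from workcell import ctrl, get_image, close_job, finder
def world(p,mask=None,uv=None):
    K=np.array(p["K"]);T=np.array(p["pose"]);d=p["depth"]
    if mask is not None:
        v,u=np.nonzero(mask&(d>0))
    else: u,v=np.array(uv).T
    z=d[v,u]
    c=np.stack([(u-K[0,2])/K[0,0]*z,(v-K[1,2])/K[1,1]*z,z],1)
    return c@T[:3,:3].T+T[:3,3]
E
python3 - <<'E'
from h import *
np.set_printoptions(precision=1,suppress=True)
o=ctrl.get_obs();print(o,ctrl.grip_point_offset)
ims=[]
for n in("scene","top"):
    p=get_image(n);cv2.imwrite(f"pics/{n}0.png",p["frame"]);print(n,p["pose"],p["K"])
    for q in("stand","collar","handle","screw","oil_can","spare_ring"):
        for r in finder.silhouettes(q,p)[:1]:
            w=world(p,r["mask"])
            print(q,round(r["score"],2),np.array(r["rect"])*[640,480,640,480],len(w),np.median(w,0),np.percentile(w,2,0),np.percentile(w,98,0)) if len(w) else 0
E
```

```text
pics
{'t': 0.0, 'qpos': array([ 1.3,  0.4,  1.6, -0. ,  1.1, -0. ]), 'qvel': array([ 0., -0., -0.,  0.,  0., -0.]), 'joint_torque': array([  0. , -54.5, -27.4,   0.1,   0. ,  -0. ]), 'ee_pos': array([178.4, 598.4, 221.9]), 'orientation': array([-0.5, -3.1,  0. ]), 'ft_force': array([-0. , -0.5, -0.1]), 'moment': array([ 0., -0.,  0.]), 'grasp_force': 0.0, 'width': 87.7951813909987} 18.700000000000003
scene [[  -0.5    0.5   -0.7 1136.9]
 [   0.9    0.3   -0.4  312.1]
 [  -0.    -0.8   -0.6  612.6]
 [   0.     0.     0.     1. ]] [[554.2   0.  317.3]
 [  0.  554.2 242.5]
 [  0.    0.    1. ]]
stand 0.58 [346.9 297.6 216.8 151.5] 19298 [553.9  34.   12.6] [ 455.7 -111.3   -0.2] [631.4 179.7 135.8]
collar 0.79 [349.4 252.   43.5  68.5] 1449 [547.1  29.3 122.7] [492.   -1.7  82.5] [569.9  50.  148.2]
handle 0.85 [352.4 235.7  30.7  26.3] 524 [502.7  23.8 141.5] [348.2 -36.    0.7] [521.   45.4 148.8]
screw 0.57 [353.8 235.1  32.4  26.7] 441 [502.9  23.8 141.7] [493.8  -1.  124.7] [520.   45.6 148.6]
oil_can 0.59 [344.8 356.6  26.3  65.9] 1538 [668.2  90.   53. ] [644.7  67.6   4.3] [676.
[... 227 characters left out ...]
.    1. ]] [[450.7   0.  318. ]
 [  0.  450.7 241.3]
 [  0.    0.    1. ]]
stand 0.58 [285.  255.6 218.4 139.3] 16539 [529.3  30.3  15.4] [ 459.7 -119.4   10.6] [624.8 176.5 145.7]
collar 0.73 [292.6 251.3  45.2  50.7] 1343 [525.8  25.9 126.8] [488.7  -1.7 107.5] [565.9  46.6 151.1]
handle 0.66 [296.3 264.2  33.9  29.9] 582 [499.5  21.9 146.4] [487.5  -3.4  13.6] [525.   44.  151.7]
screw 0.88 [292.9 266.   39.   29. ] 558 [499.3  22.4 146.6] [487.5  -2.5  28.8] [523.   44.7 151.7]
oil_can 0.6 [247.2 193.4  33.3  36. ] 750 [646.   81.3  64.9] [634.2  63.6   9.8] [671.3 101.8 103.6]
spare_ring 0.55 [382.1 302.4  31.7  23.2] 331 [ 439.9 -111.2   15.1] [ 418.6 -130.8    6.2] [461.5 -89.4  17.9]
```

```bash
python3 - <<'E'
import cv2,numpy as np
a=cv2.imread("pics/scene0.png")[170:410,220:480];b=cv2.imread("pics/top0.png")[150:350,160:420]
a=cv2.resize(a,(400,369));b=cv2.resize(b,(400,308))
c=np.zeros((369,800,3),np.uint8);c[:,:400]=a;c[:308,400:]=b;cv2.imwrite("pics/both0.png",c)
E
python3 - <<'E'
from h import *
np.set_printoptions(precision=1,suppress=True)
# stand frame: bearing block tops z~132, shaft top z~116, from both cameras
for n in("scene","top"):
    p=get_image(n)
    w=world(p,np.ones((480,640),bool))
    k=(w[:,0]>420)&(w[:,0]<680)&(abs(w[:,1])<230)
    for lo,hi in((128,137),(8,16)):
        s=w[k&(w[:,2]>lo)&(w[:,2]<hi)]
        r=cv2.minAreaRect(s[:,:2].astype(np.float32));print(n,lo,len(s),r,np.median(s,0))
    s=w[k&(w[:,2]>70)&(w[:,2]<125)&(w[:,0]>520)&(w[:,0]<580)]
    for sgn,(y0,y1) in enumerate(((-70,-10),(60,120))):
        q=s[(s[:,1]>y0)&(s[:,1]<y1)]
        if len(q)>20:
            t=q[q[:,2]>np.percentile(q[:,2],70)];print("shaft",y0,len(q),q.min(0),q.max(0),t.mean(0))
            # circle fit r=16 in xz
            from scipy.optimize import least_squares
            f=least_squares(lambda c:np.hypot(q[:,0]-c[0],q[:,2]-c[1])-16,[550,100],loss="soft_l1");print(f.x,np.abs(f.fun).mean())
    r=finder.silhouettes("handle",p)[0];m=cv2.erode(r["mask"].astype(np.uint8),np.ones((3,3)))>0
    h=world(p,m);h=h[h[:,2]>115]
    mu=h.mean(0);print("handle",mu,np.median(h,0),np.linalg.svd(h-mu,full_matrices=False)[2][0])
E
```

```text
scene 128 484 ((529.4642944335938, 26.60333251953125), (60.56459045410156, 257.4505615234375), 11.268913269042969) [528.3  29.7 130.3]
scene 8 9580 ((551.6209716796875, 25.626922607421875), (333.0137634277344, 240.98097229003906), 85.31099700927734) [554.5  37.2  11.2]
shaft -70 869 [541.9 -69.9  70.5] [580.  -10.  123.7] [557.6 -45.  113.9]
[556.9  96.7] 2.951671684726232
shaft 60 901 [520.2  60.   87.7] [558.1 119.9 115.3] [530.6  89.8 112.5]
[546.  119.3] 4.112529002641601
handle [504.3  23.  140.3] [503.5  24.2 141.4] [ 0.2 -1.  -0. ]
top 128 948 ((535.6657104492188, 27.691917419433594), (54.912200927734375, 257.98712158203125), 11.040726661682129) [538.5  43.7 131.5]
top 8 8775 ((539.43603515625, 26.146316528320312), (331.0760192871094, 224.41595458984375), 86.97396850585938) [516.2  25.2  13.3]
shaft -70 873 [535.9 -70.   98.2] [580.  -10.1 124.4] [554.9 -43.1 116.4]
[555.8  99.6] 2.1192554022477013
shaft 60 736 [520.   60.   99.9] [552.7 119.8 118.2] [528.2  89.7 115.7]
[532.1  99.1] 1.694753605639876
handle [499.9  21.  147. ] [498.8  22.1 148. ] [-0.2  1.  -0. ]
```

View pics/both0.png

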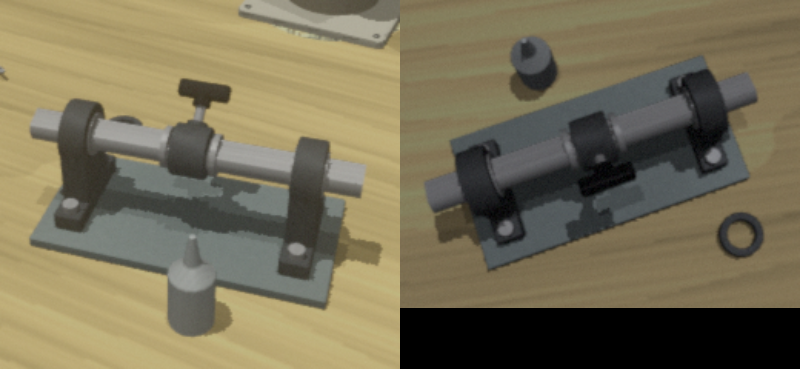

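```bash
cat >> h.py <<'E'
from scipy.spatial.transform import Rotation as R
np.set_printoptions(precision=3,suppress=True)
yaw=np.radians(10.8); X=np.array([np.cos(yaw),np.sin(yaw),0]);Y=np.array([-np.sin(yaw),np.cos(yaw),0]);Z=np.array([0,0,1.])
C=np.array([543.5,26.5,100])
def rot(th):  # tool along handle leaning th to far side
    y=np.cos(th)*X-np.sin(th)*Z; z=-(np.cos(th)*Z+np.sin(th)*X)
    return np.stack([np.cross(y,z),y,z],1)
def delta(pos,Rt):
    o=ctrl.get_obs(); R0=R.from_rotvec(o["orientation"]).as_matrix()
    return R0.T@(pos-o["ee_pos"]), R.from_matrix(R0.T@Rt).as_rotvec()
def local(p): d=p-C; return np.array([d@X,d@Y,d@Z])
def glob(a,b,c): return C+a*X+b*Y+c*Z
E
python3 - <<'E'
from h import *
for a,c in((-42,130),(-42,38)): print(delta(glob(a,0,c),rot(0)))
E
```

```text
(array([-475.998, -463.61 ,   -7.309]), array([0.   , 0.   , 1.093]))
(array([-475.996, -463.611,   84.691]), array([0.   , 0.   , 1.093]))
```

Emit:
{"fn": "servo_tool", "kwargs": {"deltas": [[[-24,-23,0],[0,0,0]],[[-48,-46,0],[0,0,0]],[[-72,-70,-1],[0,0,0]],[[-96,-93,-2],[0,0,0]],[[-119,-116,-2],[0,0,0]]], "grip": 0}}

```text
t: 1.32
ee_pos: [260.0, 452.5, 224.9]
orientation: [0.453, 3.108, 0.001]
ft_force: [1.1, 0.4, -0.8]
width: 57.9
grasp_force: 0.0
```

Emit:
{"fn": "servo_tool", "kwargs": {"deltas": [[[-24,-23,0],[0,0,0]],[[-48,-46,0],[0,0,0]],[[-72,-70,-1],[0,0,0]],[[-96,-93,-2],[0,0,0]],[[-119,-116,-2],[0,0,0]]]}}

```text
t: 1.73
ee_pos: [341.1, 307.3, 227.1]
orientation: [0.453, 3.108, 0.001]
ft_force: [-0.4, -0.2, 0.8]
width: 43.7
grasp_force: 0.0
```

Emit:
{"fn": "servo_tool", "kwargs": {"deltas": [[[-24,-23,0],[0,0,0]],[[-48,-46,0],[0,0,0]],[[-72,-70,-1],[0,0,0]],[[-96,-93,-2],[0,0,0]],[[-119,-116,-2],[0,0,0]]]}}

```text
t: 2.15
ee_pos: [422.1, 162.0, 229.1]
orientation: [0.454, 3.108, 0.001]
ft_force: [1.5, 0.6, -0.9]
width: 43.8
grasp_force: 0.0
```

Emit:
{"fn": "servo_tool", "kwargs": {"deltas": [[[-24,-23,0],[0,0,0]],[[-48,-46,0],[0,0,0]],[[-72,-70,-1],[0,0,0]],[[-96,-93,-2],[0,0,0]],[[-119,-116,-2],[0,0,0]]]}}

```text
t: 2.57
ee_pos: [503.0, 16.6, 231.1]
orientation: [0.454, 3.108, 0.0]
ft_force: [0.4, 0.3, 0.3]
width: 43.9
grasp_force: 0.0
```

Emit:
{"fn": "servo_tool", "kwargs": {"deltas": [[[0,0,0],[0,0,0.11]],[[0,0,0],[0,0,0.22]],[[0,0,0],[0,0,0.33]],[[0,0,0],[0,0,0.44]],[[0,0,0],[0,0,0.55]]]}}

```text
t: 2.98
ee_pos: [502.2, 18.1, 230.7]
orientation: [1.289, 2.865, 0.0]
ft_force: [0.8, -0.3, 0.9]
width: 43.9
grasp_force: 0.0
```

Emit:
{"fn": "servo_tool", "kwargs": {"deltas": [[[0,0,0],[0,0,0.11]],[[0,0,0],[0,0,0.22]],[[0,0,0],[0,0,0.33]],[[0,0,0],[0,0,0.44]],[[0,0,0],[0,0,0.543]]]}}

```text
t: 3.4
ee_pos: [502.2, 18.2, 230.8]
orientation: [2.01, 2.414, 0.0]
ft_force: [0.6, 0.0, -0.1]
width: 44.2
grasp_force: 0.0
```

```bash
python3 - <<'E'
from h import *
for a,c in((-42,70),(-42,38)): print(delta(glob(a,0,c),rot(0)))
print(ctrl.get_obs())
p=get_image("scene");cv2.imwrite("pics/s1.png",p["frame"][120:420,180:520])
for q in("handle","screw"):
  for r in finder.silhouettes(q,p)[:1]:
    h=world(p,r["mask"]);h=h[h[:,2]>115];print(q,r["score"],len(h),local(np.median(h,0)))
E
```

```text
(array([ 0.373,  0.107, 60.805]), array([ 0.   ,  0.   , -0.006]))
(array([ 0.374,  0.098, 92.805]), array([ 0.   ,  0.   , -0.006]))
{'t': 3.4, 'qpos': array([ 0.013,  0.232,  1.889,  0.   ,  1.019, -0.17 ]), 'qvel': array([-0.   ,  0.001, -0.001,  0.001, -0.001,  1.218]), 'joint_torque': array([ -0.012, -41.105, -25.925,   0.058,   0.025,  -1.547]), 'ee_pos': array([502.19 ,  18.243, 230.805]), 'orientation': array([2.01 , 2.414, 0.   ]), 'ft_force': array([ 0.635,  0.007, -0.051]), 'moment': array([-0.058,  0.058,  0.01 ]), 'grasp_force': 0.0, 'width': 44.18923880048368}
handle 0.82 484 [-40.158   5.599  41.517]
screw 0.78 489 [-40.142   5.195  41.625]
```

View pics/s1.png

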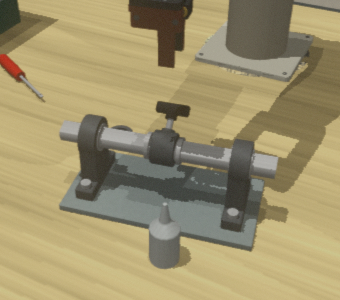

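Emit:
{"fn": "servo_tool", "kwargs": {"deltas": [[[1,0,15],[0,0,0]],[[2,1,35],[0,0,0]],[[3,2,55],[0,0,0]],[[3,2,75],[0,0,0]],[[3,2,93],[0,0,0]]]}}

```text
t: 3.97
ee_pos: [503.4, 21.6, 136.7]
orientation: [1.999, 2.424, 0.0]
ft_force: [-0.7, 0.2, 0.2]
width: 44.0
grasp_force: 0.0
```

Emit:
{"fn": "servo_tool", "kwargs": {"deltas": [[[0,0,0],[0,0,0]],[[0,0,0],[0,0,0]]]}}

```text
t: 4.13
ee_pos: [503.0, 21.6, 137.2]
orientation: [-2.0, -2.421, 0.002]
ft_force: [-0.1, -0.1, 0.4]
width: 44.0
grasp_force: 0.0
```

```bash
python3 - <<'E'
from h import *
o=ctrl.get_obs();print(local(o["ee_pos"]),o["ft_force"],o["moment"])
a=get_image("scene")["frame"][170:350,260:440];b=get_image("top")["frame"][160:340,200:380]
cv2.imwrite("pics/s2.png",cv2.resize(np.hstack([a,b]),(800,400)))
E
```

```text
[-40.718   2.734  37.234] [-0.102 -0.128  0.396] [-0.045  0.03   0.035]
```

View pics/s2.png

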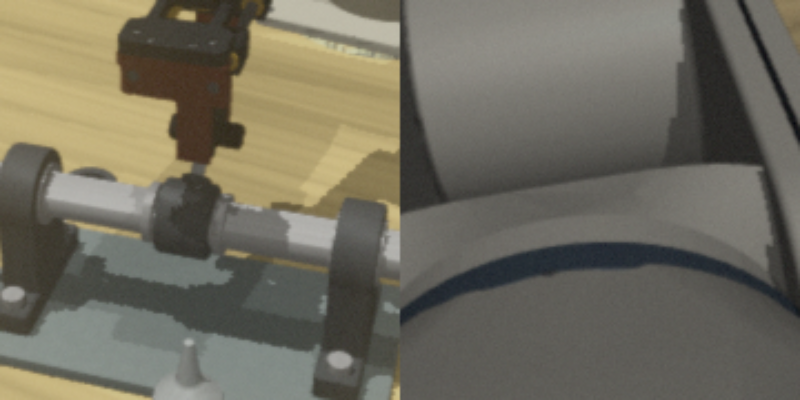

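Emit:
{"fn": "servo_tool", "kwargs": {"deltas": [[[0,5,-2],[0,0,0]],[[0,10,-4],[0,0,0]],[[0,15,-7],[0,0,0]],[[0,20,-10],[0,0,0]],[[0,25,-12],[0,0,0]]]}}

```text
t: 4.65
ee_pos: [525.7, 25.9, 150.5]
orientation: [-2.0, -2.418, 0.006]
ft_force: [-4.4, -1.5, 3.2]
width: 44.0
grasp_force: 2.1
```

Emit:
{"fn": "servo_tool", "kwargs": {"deltas": [[[0,3,-1],[0,0,0]],[[0,6,-2],[0,0,0]],[[0,9,-3],[0,0,0]],[[0,12,-4],[0,0,0]]]}}

```text
t: 4.98
ee_pos: [541.0, 28.7, 154.2]
orientation: [2.002, 2.419, 0.002]
ft_force: [-0.3, -0.1, -0.0]
width: 44.0
grasp_force: 0.0
```

Emit:
{"fn": "servo_tool", "kwargs": {"deltas": [[[0,2,-1],[0,0,0]],[[0,4,-1],[0,0,0]],[[0,6,-2],[0,0,0]],[[0,8,-2],[0,0,0]]]}}

```text
t: 5.32
ee_pos: [548.0, 30.0, 155.7]
orientation: [-2.003, -2.42, 0.0]
ft_force: [0.4, -0.1, -0.1]
width: 43.8
grasp_force: 0.0
```

```bash
python3 - <<'E'
from h import *
o=ctrl.get_obs();print(local(o["ee_pos"]),o["ft_force"],o["moment"])
p=get_image("scene")
for q in("handle","screw"):
  for r in finder.silhouettes(q,p)[:1]:
    h=world(p,r["mask"]);h=h[h[:,2]>115];print(q,r["score"],len(h),local(np.median(h,0)))
E
```

```text
[ 5.037  2.63  55.736] [ 0.402 -0.076 -0.078] [-0.1    0.012 -0.023]
handle 0.57 241 [21.766 15.636 61.01 ]
```

Emit:
{"fn": "servo_tool", "kwargs": {"deltas": [[[0,3,0],[0,0,0]],[[0,6,0],[0,0,0]],[[0,9,0],[0,0,0]],[[0,12,0],[0,0,0]]]}}

```text
t: 5.8
ee_pos: [559.8, 32.3, 155.6]
orientation: [-2.003, -2.42, 0.0]
ft_force: [0.4, 0.8, 0.4]
width: 44.1
grasp_force: 0.0
```

Emit:
{"fn": "servo_tool", "kwargs": {"deltas": [[[0,0,-12],[0,0,0]],[[0,0,-26],[0,0,0]],[[0,0,-40],[0,0,0]],[[0,0,-55],[0,0,0]],[[0,-5,-70],[0,0,0]]]}}

```text
t: 6.22
ee_pos: [555.2, 31.4, 227.3]
orientation: [2.003, 2.42, 0.001]
ft_force: [0.6, 0.4, 0.8]
width: 43.5
grasp_force: 0.0
```

Emit:
{"fn": "servo_tool", "kwargs": {"deltas": [[[0,-20,-20],[0,0,0]],[[0,-40,-40],[0,0,0]],[[0,-60,-50],[0,0,0]],[[0,-90,-55],[0,0,0]]]}}

```text
t: 6.55
ee_pos: [467.4, 14.5, 283.4]
orientation: [2.001, 2.418, 0.005]
ft_force: [-0.4, -0.6, -0.2]
width: 44.1
grasp_force: 0.0
```

```bash
python3 - <<'E'
from h import *
o=ctrl.get_obs();print(local(o["ee_pos"]),o["ft_force"],o["moment"])
p=get_image("scene")
for q in("handle","screw"):
  for r in finder.silhouettes(q,p)[:1]:
    h=world(p,r["mask"]);h=h[h[:,2]>115];L=np.array([local(x) for x in h]);print(q,r["score"],len(h),np.median(L,0),np.percentile(L,5,0),np.percentile(L,95,0))
cv2.imwrite("pics/s3.png",cv2.resize(p["frame"][170:350,260:500],(800,600),interpolation=cv2.INTER_CUBIC))
np.savez("s3",**{k:p[k] for k in("frame","depth","K","pose")})
p=get_image("top");cv2.imwrite("pics/t3.png",p["frame"])
np.savez("t3",**{k:p[k] for k in("frame","depth","K","pose")})
for q in("handle","screw"):
  for r in finder.silhouettes(q,p)[:1]:
    h=world(p,r["mask"]);h=h[h[:,2]>115];L=np.array([local(x) for x in h]);print(q,r["score"],len(h),np.median(L,0),np.percentile(L,5,0),np.percentile(L,95,0))
E
```

```text
[-77.025   2.469 183.355] [-0.399 -0.596 -0.243] [-0.055  0.039 -0.008]
handle 0.84 544 [25.075  4.529 60.33 ] [ 11.33  -18.66   27.634] [28.703 26.658 66.484]
screw 0.84 515 [25.268  3.928 60.626] [ 15.509 -18.898  31.157] [28.728 26.088 66.428]
```

View pics/s3.png

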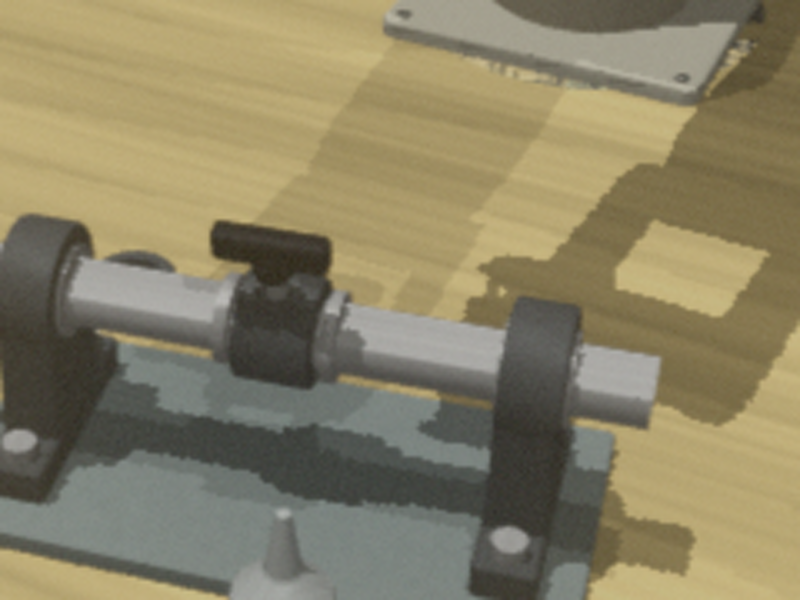

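```bash
cat > fit.py <<'E'
from h import *
from scipy.optimize import least_squares
def run(p,tag):
    w=world(p,np.ones((480,640),bool));d=w-C;L=np.stack([d@X,d@Y,d@Z],1)
    s=L[(abs(L[:,0])<22)&(L[:,2]>-14)&(L[:,2]<22)&(((L[:,1]>-90)&(L[:,1]<-32))|((L[:,1]>38)&(L[:,1]<92)))]
    def f(q,s):
        a0,c0,k,ph,dd=q;a=s[:,0]-a0-k*s[:,1];c=s[:,2]-c0
        return np.maximum(np.hypot(a,c)-16,a*np.sin(ph)+c*np.cos(ph)-dd)
    best=min((least_squares(f,[0,0,0,np.radians(g),12.5],loss="soft_l1",f_scale=.7,args=(s,),bounds=([-9,-4,-.2,0,11],[9,4,.2,.6,14])) for g in(7,15,23)),key=lambda r:r.cost)
    print(tag,"shaft",len(s),best.x,"deg",np.degrees(best.x[3]),best.cost/len(s))
    a0,c0,k=best.x[:3]
    r=finder.silhouettes("handle",p)
    if not r: return
    h=world(p,cv2.erode(r[0]["mask"].astype(np.uint8),np.ones((3,3)))>0)-C
    h=np.stack([h@X,h@Y,h@Z],1);h=h[(h[:,2]>47)&(abs(h[:,1]-3)<30)]
    def g(q,fixr=None):
        ph,rad=q[:2];b0,psi=q[2:4]
        a=h[:,0]-a0-k*h[:,1];c=h[:,2]-c0;b=h[:,1]-b0
        u=a*np.cos(ph)-c*np.sin(ph);v=a*np.sin(ph)+c*np.cos(ph)-rad
        u2=u*np.cos(psi)+b*np.sin(psi);b2=-u*np.sin(psi)+b*np.cos(psi)
        e=np.stack([abs(u2)-6,abs(v)-8.5,abs(b2)-26],1);
        return np.linalg.norm(np.maximum(e,0),axis=1)+np.minimum(e.max(1),0)
    x=least_squares(g,[.3,62,3,0],loss="soft_l1",f_scale=.7)
    print(tag,"handle",len(h),x.x,"deg",np.degrees(x.x[0]),x.cost/len(h))
E
python3 - <<'E'
from fit import *
run(get_image("scene"),"scene")
for n in(1,2):pass
E
```

```text
scene shaft 1564 [-0.157 -0.768 -0.002  0.322 12.28 ] deg 18.473580173842905 0.34440475083312944
scene handle 357 [ 0.343 61.712  1.376  0.008] deg 19.641319199602634 0.29281789858357804
```

Emit:
{"fn": "servo_tool", "kwargs": {"deltas": [[[0,-30,0],[0,0,0]],[[0,-60,0],[0,0,0]],[[0,-90,0],[0,0,0]]]}}

```text
t: 7.2
ee_pos: [377.3, -2.4, 280.0]
orientation: [-2.002, -2.42, 0.002]
ft_force: [0.6, -0.5, 0.2]
width: 44.0
grasp_force: 0.0
```

Emit:
{"fn": "servo_tool", "kwargs": {"deltas": [[[40,0,0],[0,0,0]],[[80,0,0],[0,0,0]],[[120,0,0],[0,0,0]],[[150,0,0],[0,0,0]]]}}

```text
t: 7.53
ee_pos: [349.6, 147.0, 280.8]
orientation: [-2.004, -2.419, -0.001]
ft_force: [1.0, -0.2, 0.1]
width: 43.9
grasp_force: 0.0
```

```bash
python3 - <<'E'
from fit import *
p=get_image("top");run(p,"top");run(get_image("scene"),"scene")
cv2.imwrite("pics/t4.png",cv2.resize(p["frame"][150:350,160:420],(780,600),interpolation=cv2.INTER_CUBIC))
E
```

```text
top shaft 1608 [ 1.511  1.457 -0.     0.348 12.037] deg 19.91403170877335 0.26533808213267024
top handle 405 [ 0.342 61.342  0.886  0.01 ] deg 19.59520766435276 0.37639473791295425
scene shaft 1569 [-0.05  -0.714 -0.001  0.336 12.084] deg 19.259083543131297 0.33197039373097387
scene handle 402 [ 0.342 61.659  1.725  0.007] deg 19.602340385490017 0.29082108891243863
```

View pics/t4.png

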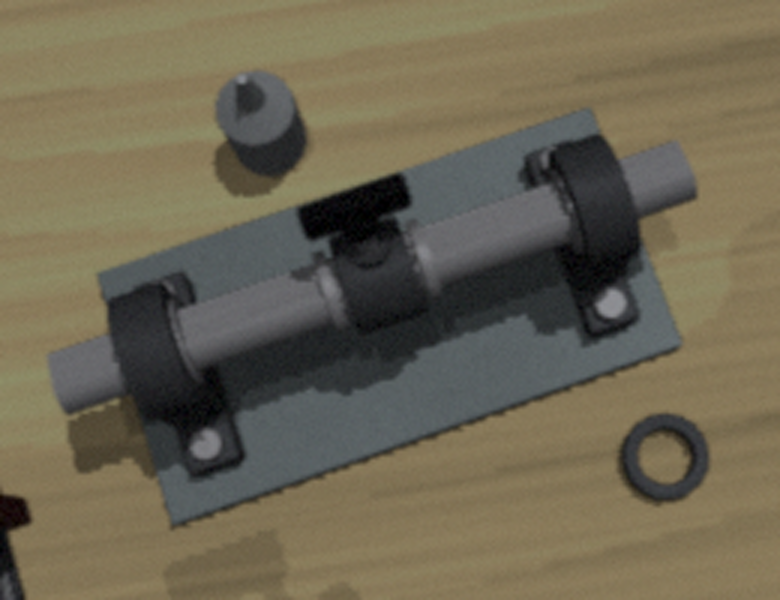

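```bash
cat >> h.py <<'E'
C=C+0.7*X+1.3*Y
th=0.342
def onaxis(r): return C+r*(np.cos(th)*Z+np.sin(th)*X)
def state():
    o=ctrl.get_obs();Rm=R.from_rotvec(o["orientation"]).as_matrix();zt=Rm[:,2]
    d=o["ee_pos"]-C;n=-rot(th)[:,2]
    print("t",o["t"],"radial",d@n,"across",d@rot(th)[:,1],"along",d@Y,"tilt err",np.degrees(np.arccos(min(1,-zt@n))),
     "turn",R.from_matrix(rot(th).T@Rm).as_rotvec(),"| F tool",Rm.T@o["ft_force"],"M tool",Rm.T@o["moment"],"w",o["width"],o["grasp_force"],"q6",o["qpos"][5])
E
python3 - <<'E'
from h import *
print(delta(onaxis(125),rot(th)));state()
E
```

```text
(array([-152.523,  210.161,   62.536]), array([0.341, 0.001, 0.002]))
t 7.7333 radial 113.41575533082137 across -219.29904647953396 along 152.03724142390158 tilt err 19.548069456084896 turn [-0.341 -0.001 -0.002] | F tool [-0.588  0.942  0.088] M tool [-0.004 -0.118 -0.048] w 44.09855248905248 0.0 q6 0.17261012147725002
```

Emit:
{"fn": "servo_tool", "kwargs": {"deltas": [[[-30,26,0],[0,0,0]],[[-61,52,0],[0,0,0]],[[-91,78,0],[0,0,0]],[[-122,104,0],[0,0,0]],[[-152,130,0],[0,0,0]]]}}

```text
t: 8.15
ee_pos: [507.3, 16.7, 280.3]
orientation: [-2.005, -2.418, 0.001]
ft_force: [-0.1, 1.0, 0.1]
width: 44.0
grasp_force: 0.0
```

Emit:
{"fn": "servo_tool", "kwargs": {"deltas": [[[0,16,12],[0.07,0,0]],[[0,32,25],[0.14,0,0]],[[0,48,37],[0.21,0,0]],[[0,64,50],[0.28,0,0]],[[0,80,62],[0.341,0,0]]]}}

```text
t: 8.57
ee_pos: [585.5, 32.8, 217.3]
orientation: [-1.849, -2.228, 0.388]
ft_force: [0.5, -0.1, 0.0]
width: 43.9
grasp_force: 0.0
```

Emit:
{"fn": "servo_tool", "kwargs": {"deltas": [[[0,0,0],[0,0,0]],[[0,0,0],[0,0,0]],[[0,0,0],[0,0,0]]]}}

```text
t: 8.82
ee_pos: [584.1, 33.6, 218.2]
orientation: [-1.85, -2.232, 0.385]
ft_force: [-0.7, 0.5, -0.9]
width: 43.9
grasp_force: 0.0
```

```bash
python3 - <<'E'
from h import *
print(delta(onaxis(80),rot(th)),delta(onaxis(55),rot(th)));state()
E
```

```text
(array([ 1.866,  1.486, 44.979]), array([ 0.   , -0.001, -0.002])) (array([ 1.845,  1.479, 69.979]), array([ 0.   , -0.001, -0.002]))
t 8.8167 radial 124.97701617961266 across -1.5034356103101045 along -1.901225559333336 tilt err 0.05137695067424873 turn [-0.     0.001  0.002] | F tool [ 0.62  -0.294  1.047] M tool [-0.092 -0.036 -0.014] w 43.85946261335731 0.0 q6 -0.1145762617538964
```

Emit:
{"fn": "servo_tool", "kwargs": {"deltas": [[[2,1.5,14],[0,0,0]],[[2,1.5,28],[0,0,0]],[[2,1.5,42],[0,0,0]],[[2,1.5,56],[0,0,0]],[[2,1.5,69],[0,0,0]]]}}

```text
t: 9.23
ee_pos: [562.2, 32.0, 154.5]
orientation: [-1.851, -2.235, 0.382]
ft_force: [-0.2, 0.2, 0.3]
width: 44.3
grasp_force: 0.0
```

Emit:
{"fn": "servo_tool", "kwargs": {"deltas": [[[0,0,0],[0,0,0]],[[0,0,0],[0,0,0]]]}}

```text
t: 9.4
ee_pos: [562.3, 32.3, 154.5]
orientation: [-1.85, -2.234, 0.383]
ft_force: [0.1, 0.1, -0.2]
width: 44.3
grasp_force: 0.0
```

```bash
python3 - <<'E'
from h import *
from fit import run
state();p=get_image("scene")
cv2.imwrite("pics/s5.png",cv2.resize(p["frame"][170:290,280:440],(800,600),interpolation=cv2.INTER_CUBIC))
E
```

```text
t 9.4 radial 57.678705295694236 across -0.5290763408276714 along 0.8582311585090855 tilt err 0.12270589380901836 turn [-0.002  0.     0.001] | F tool [0.058 0.118 0.127] M tool [-0.129 -0.078  0.011] w 44.26828229712203 0.0 q6 -0.1091009562953851
```

View pics/s5.png

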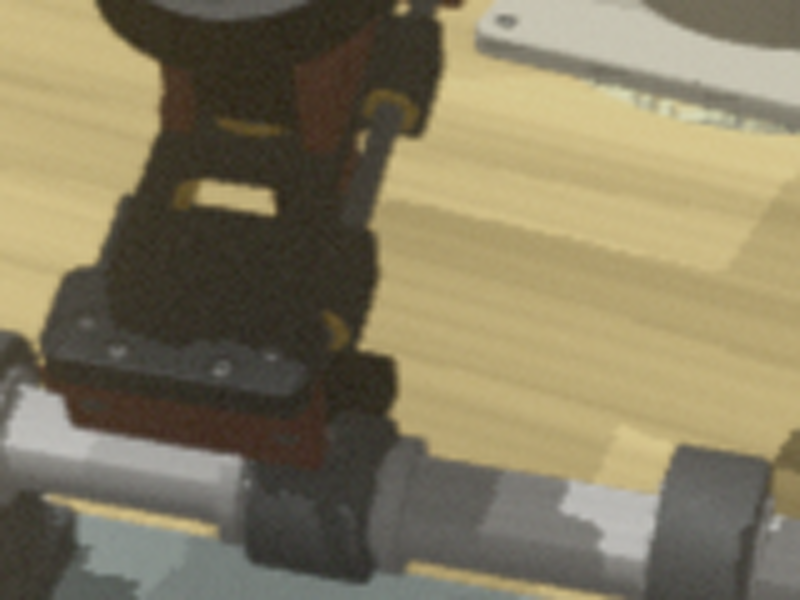

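```bash
python3 - <<'E'
from h import *
p=get_image("scene");K=p["K"];T=np.linalg.inv(p["pose"])
def px(w):
    c=T[:3,:3]@w+T[:3,3];q=K@c;q=q[:2]/q[2];return (q-[280,170])*5
o=ctrl.get_obs();Rm=R.from_rotvec(o["orientation"]).as_matrix()
for s in((-10,35,0),(10,35,0),(-10,35,-40),(10,35,-40),(-10,35,-61),(10,35,-61),(-37,35,-61),(37,35,-61)): print(s,px(o["ee_pos"]+Rm@np.array(s,float)))
print("bar ends",px(onaxis(62)+26*Y),px(onaxis(62)-26*Y),px(onaxis(20)))
print(delta(onaxis(55.5),rot(th)))
E
```

```text
(-10, 35, 0) [236.32  471.913]
(10, 35, 0) [305.895 484.411]
(-10, 35, -40) [221.159 388.583]
(10, 35, -40) [293.685 401.049]
(-10, 35, -61) [212.658 341.855]
(10, 35, -61) [286.836 354.282]
(-37, 35, -61) [114.17  325.356]
(37, 35, -61) [388.672 371.342]
bar ends [389.369 382.948] [211.754 353.151] [311.687 450.706]
(array([-0.907, -0.527,  2.978]), array([ 0.004, -0.   , -0.001]))
```

Emit:
{"fn": "servo_tool", "kwargs": {"deltas": [[[0,0,1],[0,0,0]],[[0,0,1.5],[0,0,0]]]}}

```text
t: 9.67
ee_pos: [562.9, 32.7, 152.7]
orientation: [-1.85, -2.235, 0.383]
ft_force: [0.3, -0.8, 0.8]
width: 43.9
grasp_force: 0.0
```

Emit:
{"fn": "servo_tool", "kwargs": {"deltas": [[[0,0,0],[0,0,0]],[[0,0,0],[0,0,0]],[[0,0,0],[0,0,0]],[[0,0,0],[0,0,0]],[[0,0,0],[0,0,0]]], "grip": 1}}

```text
t: 10.08
ee_pos: [562.3, 32.8, 151.7]
orientation: [-1.849, -2.234, 0.385]
ft_force: [0.1, 0.5, -0.5]
width: 14.0
grasp_force: 0.0
```

Emit:
{"fn": "servo_tool", "kwargs": {"deltas": [[[0,0,0],[0,0,0]],[[0,0,0],[0,0,0]]]}}

```text
t: 10.25
ee_pos: [562.4, 32.8, 151.7]
orientation: [-1.849, -2.234, 0.384]
ft_force: [-0.9, -0.4, -0.1]
width: 11.6
grasp_force: 30.0
```

```bash
python3 - <<'E'
from h import *
state()
E
```

```text
t 10.25 radial 55.051472040871204 across 0.5910026610962178 along 1.3298304268216303 tilt err 0.062491892944073583 turn [-0.001  0.     0.   ] | F tool [-0.243 -0.869  0.45 ] M tool [-0.176 -0.04  -0.049] w 11.578054303282467 29.98142123222351 q6 -0.10893156673829628
```

Emit:
{"fn": "servo_tool", "kwargs": {"deltas": [[[0,0,0.24],[0,0,0.04]],[[0,0,0.48],[0,0,0.08]],[[0,0,0.72],[0,0,0.12]],[[0,0,0.96],[0,0,0.16]],[[0,0,1.2],[0,0,0.2]]]}}

```text
t: 10.67
ee_pos: [561.9, 32.7, 150.5]
orientation: [-2.081, -2.052, 0.418]
ft_force: [0.0, 0.5, 0.4]
width: 11.9
grasp_force: 30.0
```

```bash
python3 -c "
from h import *
state()"
```

```text
t 10.6667 radial 53.82568443321311 across 0.5063828888004696 along 1.3683713836555296 tilt err 0.050185973803608855 turn [-0.001  0.     0.202] | F tool [ 0.444 -0.116 -0.409] M tool [-0.127 -0.014 -0.146] w 11.916272149797825 29.980722963809967 q6 0.09301089914786505
```

Emit:
{"fn": "servo_tool", "kwargs": {"deltas": [[[0,0,0.24],[0,0,0.04]],[[0,0,0.48],[0,0,0.08]],[[0,0,0.72],[0,0,0.12]],[[0,0,0.96],[0,0,0.16]],[[0,0,1.2],[0,0,0.2]]]}}

```text
t: 11.08
ee_pos: [561.4, 32.6, 149.4]
orientation: [-2.295, -1.85, 0.448]
ft_force: [0.3, -0.3, 0.5]
width: 12.2
grasp_force: 30.0
```

```bash
python3 -c "
from h import *
state()"
```

```text
t 11.0833 radial 52.634955761065676 across 0.4450891976370285 along 1.3711721999166653 tilt err 0.04445080083389975 turn [-0.001  0.     0.402] | F tool [-0.292  0.154 -0.523] M tool [-0.098  0.001 -0.176] w 12.18191815245083 29.980840981006622 q6 0.2931024174334599
```

Emit:
{"fn": "servo_tool", "kwargs": {"deltas": [[[0,0,0.24],[0,0,0.04]],[[0,0,0.48],[0,0,0.08]],[[0,0,0.72],[0,0,0.12]],[[0,0,0.96],[0,0,0.16]],[[0,0,1.1],[0,0,0.18]]]}}

```text
t: 11.5
ee_pos: [561.0, 32.6, 148.4]
orientation: [-2.472, -1.65, 0.472]
ft_force: [-0.6, -0.3, 1.6]
width: 12.1
grasp_force: 30.0
```

```bash
python3 -c "
from h import *
state()"
```

```text
t 11.5 radial 51.530943463370924 across 0.41268772469980475 along 1.4131849149939142 tilt err 0.03926095261750261 turn [-0.001  0.     0.582] | F tool [-0.782 -0.884 -1.247] M tool [ 0.029  0.011 -0.162] w 12.127609948282588 29.981472194194794 q6 0.473031790532424
```

Emit:
{"fn": "servo_tool", "kwargs": {"deltas": [[[0,0,0.12],[0,0,0.02]],[[0,0,0.24],[0,0,0.04]],[[0,0,0.36],[0,0,0.06]]]}}

```text
t: 11.75
ee_pos: [560.9, 32.6, 148.1]
orientation: [-2.527, -1.58, 0.479]
ft_force: [-0.7, -0.7, 0.8]
width: 11.8
grasp_force: 30.0
```

```bash
python3 -c "
from h import *
state()"
```

```text
t 11.75 radial 51.1975412530652 across 0.3966402574203185 along 1.4043514431135293 tilt err 0.042947561386050416 turn [-0.001  0.     0.642] | F tool [-1.081 -0.487 -0.526] M tool [ 0.143 -0.052 -0.108] w 11.766179367725936 29.981363117694855 q6 0.5326617151415903
```

Emit:
{"fn": "servo_tool", "kwargs": {"deltas": [[[0,0,0.12],[0,0,0.02]],[[0,0,0.24],[0,0,0.04]],[[0,0,0.36],[0,0,0.06]]]}}

```text
t: 12.0
ee_pos: [560.8, 32.6, 147.8]
orientation: [-2.581, -1.507, 0.485]
ft_force: [-0.4, 0.8, 0.5]
width: 11.5
grasp_force: 30.0
```

```bash
python3 -c "
from h import *
state()"
```

```text
t 12.0 radial 50.8568588231043 across 0.42196919602714844 along 1.409635144940955 tilt err 0.04804857144291443 turn [-0.001  0.001  0.702] | F tool [ 0.43  -0.906 -0.363] M tool [ 0.201 -0.005 -0.18 ] w 11.457564549168783 29.981894195079803 q6 0.5932052461979544
```

Emit:
{"fn": "servo_tool", "kwargs": {"deltas": [[[0,0,0.12],[0,0,0.02]],[[0,0,0.24],[0,0,0.04]],[[0,0,0.36],[0,0,0.06]]]}}

```text
t: 12.25
ee_pos: [560.7, 32.5, 147.4]
orientation: [-2.633, -1.433, 0.492]
ft_force: [-0.9, 1.0, 0.3]
width: 12.1
grasp_force: 30.0
```

```bash
python3 -c "
from h import *
state()"
```

```text
t 12.25 radial 50.44564639423218 across 0.40988945918362896 along 1.4009408517118123 tilt err 0.0446040695063084 turn [-0.001  0.001  0.762] | F tool [ 0.337 -1.36  -0.064] M tool [ 0.289 -0.045 -0.107] w 12.122975883531511 29.98284637928009 q6 0.6533673495978282
```

Emit:
{"fn": "servo_tool", "kwargs": {"deltas": [[[0,0,0.12],[0,0,0.02]],[[0,0,0.24],[0,0,0.04]],[[0,0,0.3],[0,0,0.05]]]}}

```text
t: 12.5
ee_pos: [560.6, 32.5, 147.2]
orientation: [-2.674, -1.37, 0.497]
ft_force: [-1.4, 1.9, 1.7]
width: 11.9
grasp_force: 30.0
```

```bash
python3 -c "
from h import *
state()"
```

```text
t 12.5 radial 50.25884763118867 across 0.44194503748045794 along 1.404822681954263 tilt err 0.050156378716227336 turn [-0.001  0.001  0.812] | F tool [ 0.35  -2.555 -1.272] M tool [ 0.43  -0.109 -0.185] w 11.944394089181852 29.988705217838287 q6 0.7031030241244101
```

Emit:
{"fn": "servo_tool", "kwargs": {"deltas": [[[0,0,0.12],[0,0,0.02]],[[0,0,0.24],[0,0,0.04]],[[0,0,0.3],[0,0,0.05]]]}}

```text
t: 12.75
ee_pos: [560.6, 32.5, 147.1]
orientation: [-2.715, -1.306, 0.501]
ft_force: [-1.5, 1.8, 4.4]
width: 11.6
grasp_force: 30.0
```

```bash
python3 -c "
from h import *
state()"
```

```text
t 12.75 radial 50.1222591094181 across 0.4434509412826042 along 1.4165289029986519 tilt err 0.05572397591648311 turn [-0.001  0.001  0.862] | F tool [-0.548 -3.203 -3.731] M tool [ 0.599 -0.19  -0.242] w 11.560663794590585 30.00296652317047 q6 0.7531429289876631
```

Emit:
{"fn": "servo_tool", "kwargs": {"deltas": [[[0,0,0.05],[0,0,0.02]],[[0,0,0.1],[0,0,0.04]]]}}

```text
t: 12.92
ee_pos: [560.6, 32.5, 147.0]
orientation: [-2.746, -1.254, 0.505]
ft_force: [-2.5, 2.0, 5.5]
width: 11.6
grasp_force: 30.0
```

```bash
python3 -c "
from h import *
state()"
```

```text
t 12.9167 radial 50.08166183081265 across 0.48190208236854165 along 1.3765900043155042 tilt err 0.06319942387217967 turn [-0.001  0.001  0.902] | F tool [-1.461 -4.257 -4.532] M tool [ 0.677 -0.254 -0.311] w 11.611356795487659 30.021859109401703 q6 0.79325183583429
```

Emit:
{"fn": "servo_tool", "kwargs": {"deltas": [[[0,0,0.05],[0,0,0.015]],[[0,0,0.1],[0,0,0.03]]]}}

```text
t: 13.08
ee_pos: [560.6, 32.5, 147.0]
orientation: [-2.769, -1.215, 0.507]
ft_force: [-1.7, 1.3, 6.3]
width: 12.0
grasp_force: 30.1
```

```bash
python3 -c "
from h import *
state()"
```

```text
t 13.0833 radial 50.04220406827485 across 0.48346014158477424 along 1.359493747491987 tilt err 0.06671904203891732 turn [-0.001  0.001  0.932] | F tool [-1.794 -3.373 -5.44 ] M tool [ 0.697 -0.295 -0.381] w 12.016312070530754 30.055314302444458 q6 0.8230738292072619
```

Emit:
{"fn": "servo_tool", "kwargs": {"deltas": [[[0,0,0],[0,0,0.015]],[[0,0,0],[0,0,0.03]]]}}

```text
t: 13.25
ee_pos: [560.5, 32.5, 147.0]
orientation: [-2.791, -1.175, 0.51]
ft_force: [-2.1, 1.8, 5.4]
width: 11.7
grasp_force: 30.1
```

```bash
python3 -c "
from h import *
state()"
```

```text
t 13.25 radial 49.99015210497201 across 0.41223493046638465 along 1.3538030814777446 tilt err 0.05714089668681593 turn [-0.001  0.001  0.962] | F tool [-1.541 -3.75  -4.492] M tool [ 0.663 -0.331 -0.462] w 11.687014226948326 30.10287433862686 q6 0.8529974322736422
```

Emit:
{"fn": "servo_tool", "kwargs": {"deltas": [[[0,0,0],[0,0,0]],[[0,0,0],[0,0,0]],[[0,0,0],[0,0,0]]]}}

```text
t: 13.5
ee_pos: [560.6, 32.5, 147.0]
orientation: [-2.79, -1.176, 0.51]
ft_force: [-2.0, 1.8, 4.8]
width: 11.8
grasp_force: 30.1
```

```bash
python3 -c "
from h import *
state()"
```

```text
t 13.5 radial 49.994012997020825 across 0.4312667571944941 along 1.3657467093086346 tilt err 0.05820275361180487 turn [-0.001  0.001  0.961] | F tool [-1.303 -3.524 -3.956] M tool [ 0.704 -0.318 -0.359] w 11.801721391261886 30.07141649723053 q6 0.8523233616816484
```

Emit:
{"fn": "servo_tool", "kwargs": {"deltas": [[[0,0,0],[0,0,0]],[[0,0,0],[0,0,0]],[[0,0,0],[0,0,0]],[[0,0,0],[0,0,0]],[[0,0,0],[0,0,0]]]}}

```text
t: 13.92
ee_pos: [560.5, 32.5, 147.0]
orientation: [-2.79, -1.176, 0.51]
ft_force: [-2.8, 2.2, 4.1]
width: 12.0
grasp_force: 30.1
```

```bash
python3 -c "
from h import *
state()"
```

```text
t 13.9167 radial 49.98732428299938 across 0.4057201087993168 along 1.3535271761361691 tilt err 0.05666175216882982 turn [-0.001  0.001  0.961] | F tool [-1.347 -4.263 -3.078] M tool [ 0.758 -0.379 -0.4  ] w 12.024166874513696 30.0699520111084 q6 0.8522333805823826
```

Emit:
{"fn": "servo_tool", "kwargs": {"deltas": [[[0,0,0],[0,0,0]],[[0,0,0],[0,0,0]],[[0,0,0],[0,0,0]],[[0,0,0],[0,0,0]],[[0,0,0],[0,0,0]]]}}

```text
t: 14.33
ee_pos: [560.6, 32.5, 147.0]
orientation: [-2.79, -1.176, 0.51]
ft_force: [-3.1, 2.0, 4.9]
width: 11.9
grasp_force: 30.1
```

```bash
python3 -c "
from h import *
state()"
```

```text
t 14.3333 radial 49.991809051294815 across 0.42237012134888735 along 1.3514831325689973 tilt err 0.057015151704218794 turn [-0.001  0.001  0.961] | F tool [-1.918 -4.422 -3.71 ] M tool [ 0.693 -0.336 -0.409] w 11.945757730309746 30.073053538799286 q6 0.852293936968466
```

Emit:
{"fn": "servo_tool", "kwargs": {"deltas": [[[0,0,0],[0,0,0]],[[0,0,0],[0,0,0]],[[0,0,0],[0,0,0]],[[0,0,0],[0,0,0]],[[0,0,0],[0,0,0]]], "grip": 0.2}}

```text
t: 14.75
ee_pos: [560.6, 32.3, 146.5]
orientation: [-2.79, -1.177, 0.51]
ft_force: [-0.9, -0.3, -0.7]
width: 35.0
grasp_force: 0.0
```

Emit:
{"fn": "servo_tool", "kwargs": {"deltas": [[[0,0,-8],[0,0,0]],[[0,0,-20],[0,0,0]],[[0,0,-35],[0,0,0]],[[0,0,-55],[0,0,0]],[[0,0,-75],[0,0,0]]]}}

```text
t: 15.17
ee_pos: [585.8, 37.2, 219.1]
orientation: [-2.79, -1.177, 0.509]
ft_force: [1.0, -0.2, 0.7]
width: 35.0
grasp_force: 0.0
```

Emit:
{"fn": "servo_tool", "kwargs": {"deltas": [[[0,0,-30],[0,0,0]],[[0,0,-60],[0,0,0]],[[0,0,-90],[0,0,0]]]}}

```text
t: 15.42
ee_pos: [615.4, 42.9, 304.9]
orientation: [-2.79, -1.178, 0.508]
ft_force: [1.0, 1.7, -0.5]
width: 34.8
grasp_force: 0.0
```

```bash
python3 - <<'E'
from h import *
state()
# direction to move clear: to (377,0,330) world, in tool axes
o=ctrl.get_obs();print(o["ee_pos"],R.from_rotvec(o["orientation"]).as_matrix().T@(np.array([400,150,330])-o["ee_pos"]))
from fit import run
run(get_image("scene"),"s")
E
```

```text
t 15.4167 radial 217.52823575171712 across 0.06094608775457939 along 1.314654632831671 tilt err 0.12826795235589658 turn [-0.002  0.001  0.961] | F tool [ 1.986 -0.476  0.022] M tool [-0.043  0.021  0.072] w 34.76218951053218 0.0 q6 0.8464635272351624
[615.415  42.88  304.91 ] [ -71.413 -227.583   40.175]
s shaft 1570 [-0.823 -0.47  -0.001  0.322 11.891] deg 18.43297070804257 0.3328822667088385
s handle 258 [ 0.325 56.087  1.255 -0.909] deg 18.596820099304832 0.26729539209496034
```

Emit:
{"fn": "servo_tool", "kwargs": {"deltas": [[[-14,-40,0],[0,0,0]],[[-26,-79,0],[0,0,0]],[[-38,-118,0],[0,0,0]],[[-50,-157,0],[0,0,0]],[[-62,-196,0],[0,0,0]]]}}

```text
t: 15.93
ee_pos: [438.3, 137.3, 357.2]
orientation: [-2.79, -1.177, 0.51]
ft_force: [0.7, 0.8, 0.3]
width: 35.2
grasp_force: 0.0
```

```bash
python3 - <<'E'
from fit import *
for n in("scene","top","scene","top"):run(get_image(n),n)
p=get_image("top");cv2.imwrite("pics/t6.png",cv2.resize(p["frame"][150:350,160:420],(780,600),interpolation=cv2.INTER_CUBIC))
E
```

```text
scene shaft 1570 [-0.806 -0.492 -0.001  0.323 11.861] deg 18.513713524393484 0.34963659908202044
scene handle 231 [ 0.318 56.332  1.278 -0.918] deg 18.199732969753153 0.281271556232315
top shaft 1611 [ 0.808  1.408 -0.001  0.34  12.1  ] deg 19.462512290843637 0.26564848837778887
top handle 304 [ 0.335 56.3    1.732 -0.904] deg 19.19200323271887 0.23438513181033568
scene shaft 1570 [-0.923 -0.725 -0.001  0.329 12.198] deg 18.85347645310201 0.34342660903115263
scene handle 210 [ 0.328 56.357  1.591 -0.91 ] deg 18.77582456710807 0.23532704075656832
top shaft 1615 [ 0.871  1.503 -0.001  0.343 12.007] deg 19.632128998607364 0.2677511334598179
top handle 341 [ 0.332 56.253  1.653 -0.908] deg 19.01154955792072 0.21590012882471957
```

View pics/t6.png

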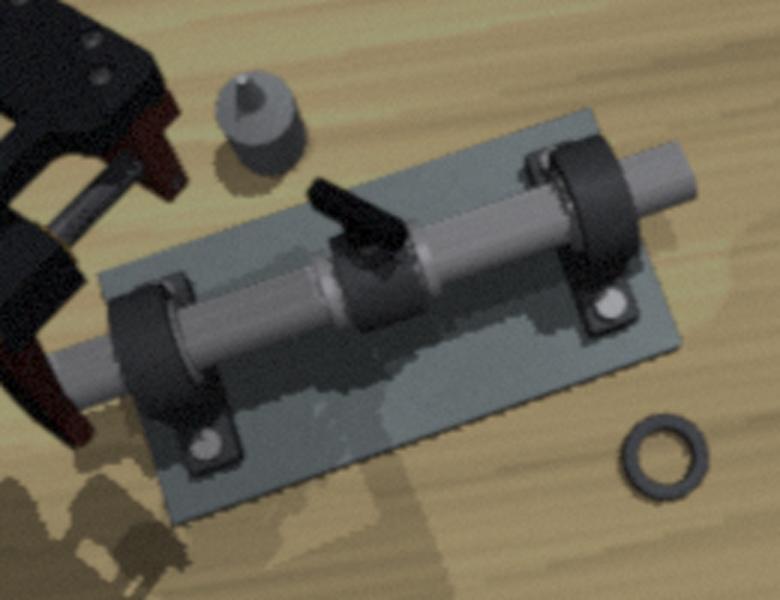

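```bash
python3 -c "
from workcell import close_job
print(close_job())"
```

```text
the job is handed in; nothing more can be done
None
```

I handed the job in with the screw tightened on the flat: about 0.46 N m while turning, an estimated 30 N on the shaft after let-go springback. The collar sits at about 19°, matching the flat; the handle is released, and the oil can and ring were never touched. The hand-in returned no verdict.

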